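# Hold a flow cell against its sprung seal for fastening

### The job

Please be my third hand at the press fixture: lift the amber bottle off the fixture bed and set it down gently, standing, in the red spill tray, then bring the blue flow cell onto the bed between the rails and press its ringed port face squarely against the sprung steel plate with about 10 N, so that the black cross pointer stands in the green, never through the red. Keep that push steady for a couple of seconds and finish while still pressing, cell down on the bed: I tighten the side screws while you hold, so do not let go. Leave everything else on the bench where it is.

Things in the scene. Friction and masses are not known exactly. Their poses are not given: they have to be found in the camera images.
- fixture: fixed aluminium press fixture. Origin under the bed; y axis = pressing direction, x across, z up. Bed 100 wide (x), y -100 to +190 mm, top 12 mm above the origin. Two steel rails 8 wide, 12 high at x = -32 and +32 mm (56 mm clear between) from y -95 to +30, with small brass screw heads outside them (out to x = 49, below 26 mm high). A grey housing closes the +y end.
- housing_top (a point): centre of the top of the fixture's grey housing, at fixture (0, 137.5, 64) mm; housing 90 wide (x), 85 long (y), with the white, green and red scale and the pointer on it (72 mm above the fixture's origin). Axes as the fixture's.
- carriage (a joint): travel of the sprung steel plate, m: 0 = at rest, grows as the plate is pushed along fixture +y, end stop at 0.038. A spring of 450 N/m without preload, so 10 N is 0.022. The black cross pointer moves with it: white up to 0.016, green 0.016 to 0.028, red 0.028 to 0.036.
- carriage_face (a point): centre of the sprung plate's pressing face, which looks to fixture -y; plate 50 wide, 46 high, 10 thick. At rest it lies at fixture (0, 30, 38) mm and it moves with the plate. Axes as the fixture's.
- cell_mid (a point): centre of the loose blue flow cell, a block 44 wide (x), 60 long (y), 65 high (z), about 0.35 kg; the port face is its +y end and a white bar crosses its top at that end. Its underside is 32.5 mm below this point. It starts on the mat with +y within about 1 rad of fixture +y. It may be squeezed firmly across the 44 mm.
- cell_port (a point): centre of the cell's port face (black ring with brass centre), 30 mm along the cell's y from its middle and 26 mm above its underside
- bottle_mid (a point): centre of the closed amber bottle standing on the fixture bed between the rails: 44 mm diameter, 115 mm high, about 0.12 kg; underside 57.5 mm below this point. Sloping shoulder 58 to 76 mm above the underside, neck 24 mm diameter, white round cap 28 mm diameter from 86 to 115 mm.
- bottle_cap (a point): centre of the bottle's white cap, 100.5 mm above its underside
- bottle: the same amber bottle, origin at the centre of its underside
- cell: the same flow cell, origin at the centre of its underside
- tray: fixed red spill tray, 120 x 120 mm, 18 mm high, walls 4 mm, floor 4 mm thick; origin at the centre of its underside
- mat: fixed black mat 120 x 120 x 3 mm on which the cell stands at the start; origin at the centre of its underside
- beaker: bystander: loose glass beaker, 60 mm diameter, 75 high; origin under its centre
- dish: bystander: loose white dish, 72 mm diameter, 26 high; origin under its centre
- jar: bystander: loose jar with blue cap, 48 mm diameter, 65 high; origin under its centre
- flask: bystander: loose amber volumetric flask, 82 mm diameter, 186 high; origin under its centre
- wash_bottle: bystander: loose white bottle with red cap, 64 mm diameter, 160 high; origin under its centre
- driver: bystander: loose screwdriver, 160 mm long, lying on the bench

How it is judged:
By the outcome, as a careful person would: the job done as asked, in the order asked, and still so for the second after the job is handed in, while the arm keeps its last pose, push and grip.
It also fails if it takes over 62 s, if anything falls off the work surface, if the arm or the gripper's body presses on something with over 40 N, if the wrist force passes 120 N, or if a joint passes its speed limit or range.

### The arm

A 6-joint arm with a two-finger parallel gripper is mounted at the origin on the work surface. World frame = base frame: x ahead of the robot, y to its left, z up, the work surface at z = 0. Lengths are in m, angles in rad, forces in N, time in s.
With the tool pointing down it reaches from about 0.3 to 0.775 m from the base axis. Payload 14.6 kg.
Tool frame: the origin (TCP) lies at the very end of the fingers, on their centre line; the grasp point (between the pads) lies 19 mm behind it (pinch_z is the distance from the TCP to the grasp point, in m); z points along the fingers, y is the direction in which the jaws open and shut (so a half turn about z gives the same grasp; the last joint's range is limited). The gripper opens to 94 mm and grips with 3 to 60 N. Pads are 16 mm wide; open, the fingers measure 119 mm over their backs; the gripper's body (75 mm by 177 mm) begins 78 mm behind the grasp point.
Start: joints at [1.127, 0.3, 1.521, -0, 1.321, -0.067], TCP at [0.202, 0.511, 0.205] pointing down, gripper open.
Joint ranges: [-3.03, 3.03], [-0.79, 2.21], [0.23, 2.52], [-1.04, 4.18], [0, 3.07], [-2.55, 2.55]. Speed limits (rad/s): [2.22, 2.22, 2.57, 3.14, 3.14, 3.14].

### API

Orientations are given as [roll, pitch, yaw] about the fixed x, y, z axes, in that order (R = Rz(yaw) Ry(pitch) Rx(roll)).
In Python, from station import get_obs, camera, hand_in, pinch_z gives the robot as it stands.
- The arm moves only by the tool servo_tool, never from a script. Its argument "moves" is a list that holds one entry, the list of rows, each a list of 7 numbers: the turn, a rotation vector about the tool's x, y, z normalised to -1 to 1, where 1 is pi/2 rad, then the shift along the tool's x, y, z normalised to -1 to 1, where 1 is 500 mm, then the closure, from 0 (fully open) to 1 (shut). In form: [[[rx, ry, rz, x, y, z, hand], ...]]. A call has 1 to 12 rows; each row is the pose to reach, as a shift and turn from the pose measured when the call began, along the tool's axes at that moment; what a row does not reach only later rows make up. A row lasts 1/12 s, in which the tool goes at most 41.7 mm and 7.16 degrees, less where a joint would pass 70% of its speed; a pose out of reach is approached as far as the arm can. A call with a number of a shift or a turn outside -1 to 1 is refused whole. A call with a gripper value outside its range is refused whole. The fingers move at their own pace and stop on an object; "squeeze" is the grip in N (left out, the last holds). Time passes only in rows, so rows that repeat a pose let the fingers close. It gives the time, the measured TCP pose, the force and the opening at its end, in the units of the state.
- get_obs(): the state, without advancing time (a new reading comes with each control period).
- camera(name): name is "scene" or "top"; returns a dict with "color" (384x512x3 uint8, red, green, blue), "intrinsics" (3x3 intrinsics, pixels), "rvec" (rotation vector, rad) and "tvec" (3), from world to camera coordinates, as OpenCV has them. Camera axes: x right, y down, z forward; pixel columns grow to the right and rows downward; lengths in m; the calibration is good to about 2 mm. A picture is of the moment at which its call begins. There is no depth.
- hand_in(): hands the job in, once; it reports no verdict.
The state is a dict: "time_s": time; "qpos": joint angles; "joint_vel": joint speeds; "tau": joint torques, N m; "ee_pos": TCP position; "eef_rot": TCP orientation; "force": force on the tool from outside, world axes, zero at the start; "moment": the same for the moment, N m; "grip_width": finger opening in m.
Only numpy, scipy, OpenCV 4.12 (cv2) and the standard library are available. Lean on these libraries where they do the work, as an engineer would, in place of code of your own. Each camera call takes 0.05 s, during which the arm holds its last target.

## Working session

There is one attempt and no reset: what is moved stays moved. The work goes in short steps, Python scripts to look and compute and a tool call to move; the robot and the scene stay as the last step left them, time stands still between calls to the robot, and variables do not carry over. Pictures are saved under pics/ and viewed, and the job is handed in when it is done.

Besides the shell and the picture viewer there is one more tool, called after "Emit:" by a JSON object that holds its "method" and its "body", one argument or row to a line. servo_tool: Moves the arm, as the interface text tells. Scaled input: -1 to 1 covers 500 mm each way for a shift and pi/2 rad each way for a turn. Its arguments: {"type":"object","properties":{"moves":{"type":"array"},"squeeze":{"type":"number"}},"required":["moves"]}

```bash
ls; mkdir -p pics; python3 - <<'E'
from station import get_obs,camera,pinch_z
import cv2
print(get_obs(),pinch_z)
for n in("scene","top"):
    c=camera(n); cv2.imwrite(f"pics/{n}0.png",c["color"][:,:,::-1]); print(n,c["intrinsics"],c["rvec"],c["tvec"])
E
```

```text
pics
{'time_s': 0.0, 'qpos': array([ 1.12737225e+00,  3.00440617e-01,  1.52157979e+00, -3.39486285e-05,
        1.32069071e+00, -6.65833985e-02]), 'joint_vel': array([ 6.89061120e-04,  4.87868462e-04,  5.88205238e-04, -4.01037778e-06,
        1.01280683e-03, -9.58074619e-04]), 'tau': array([ 2.44568961e-03, -5.31792426e+01, -3.52738631e+01,  7.09601655e-02,
        2.43238185e-02, -9.08681454e-05]), 'ee_pos': array([0.20228221, 0.51117094, 0.20490359]), 'eef_rot': array([-3.14047448e+00, -4.16062099e-05,  2.76476037e+00]), 'force': array([0.33615705, 0.44702597, 0.21255727]), 'moment': array([-0.03774786,  0.03735055, -0.01003302]), 'grip_width': 0.09408454099505789} 0.0188
scene [[378.7967543    0.         258.06145195]
 [  0.         378.7967543  189.83382059]
 [  0.           0.           1.        ]] [ 2.07753234  1.24653618 -0.51856887] [-0.31803461 -0.24070636  1.54912196]
top [[374.41080476   0.         260.60802842]
 [  0.         374.41080476 192.21227055]
 [  0.           0.           1.        ]] [ 2.15228968 -2.18316887  0.10521908] [0.06483472 0.55762719 1.11275639]
```

View pics/scene0.png

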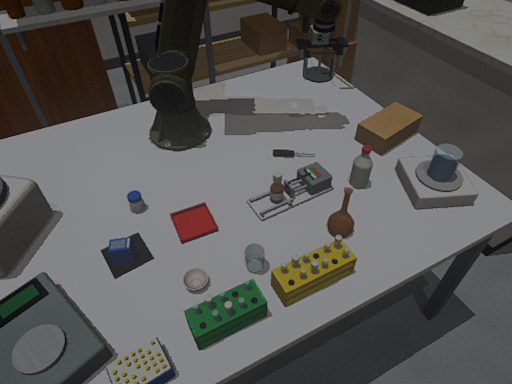

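View pics/top0.png

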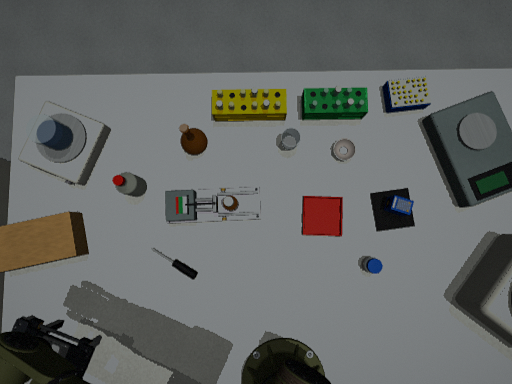

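The scene and top views show the fixture at top px (165–260, 187–222), the bottle cap near (229,203), the tray around (322,215), and the cell on its mat near (400,204). Next I'll enlarge the crops and segment.

```bash
cat > h.py <<'E'
import numpy as np, cv2
from station import get_obs,camera,hand_in,pinch_z
def ray(c,px):
    R,_=cv2.Rodrigues(np.array(c["rvec"],float)); t=np.array(c["tvec"],float).ravel()
    K=np.array(c["intrinsics"]); u=cv2.undistortPoints(np.array([[px]],float),K,None).ravel()
    d=R.T@np.array([u[0],u[1],1.]); return -R.T@t,d
def onz(c,px,z):
    o,d=ray(c,px); return o+d*(z-o[2])/d[2]
def tri(c1,p1,c2,p2):
    o1,d1=ray(c1,p1);o2,d2=ray(c2,p2)
    A=np.stack([d1,-d2],1); s=np.linalg.lstsq(A,o2-o1,rcond=None)[0]
    a=o1+d1*s[0];b=o2+d2*s[1]; return (a+b)/2,np.linalg.norm(a-b)
def proj(c,P):
    return cv2.projectPoints(np.array(P,float).reshape(-1,1,3),np.array(c["rvec"],float),np.array(c["tvec"],float),np.array(c["intrinsics"]),None)[0].reshape(-1,2)
E
python3 - <<'E'
from h import *
t=camera("top");s=camera("scene")
def crop(c,x0,y0,x1,y1,k,f):
    cv2.imwrite(f,cv2.resize(c["color"][y0:y1,x0:x1,::-1],None,fx=k,fy=k,interpolation=cv2.INTER_CUBIC))
crop(t,155,175,275,235,6,"pics/t_fix.png")
crop(t,295,170,425,280,6,"pics/t_cell.png")
crop(s,240,155,340,225,7,"pics/s_fix.png")
crop(s,95,180,225,280,6,"pics/s_cell.png")
import pickle;pickle.dump((t,s),open("c0.pkl","wb"))
E
```

```text
(no output)
```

View pics/t_fix.png

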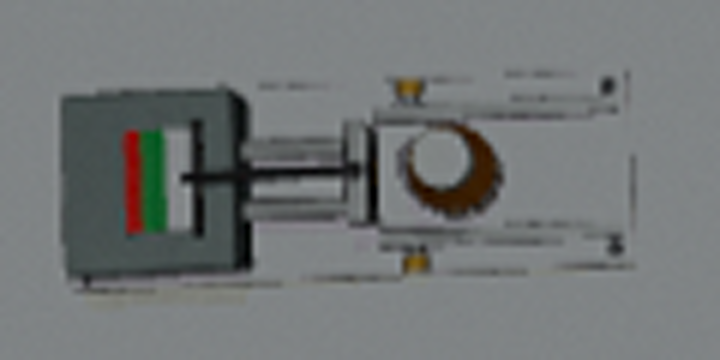

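View pics/t_cell.png

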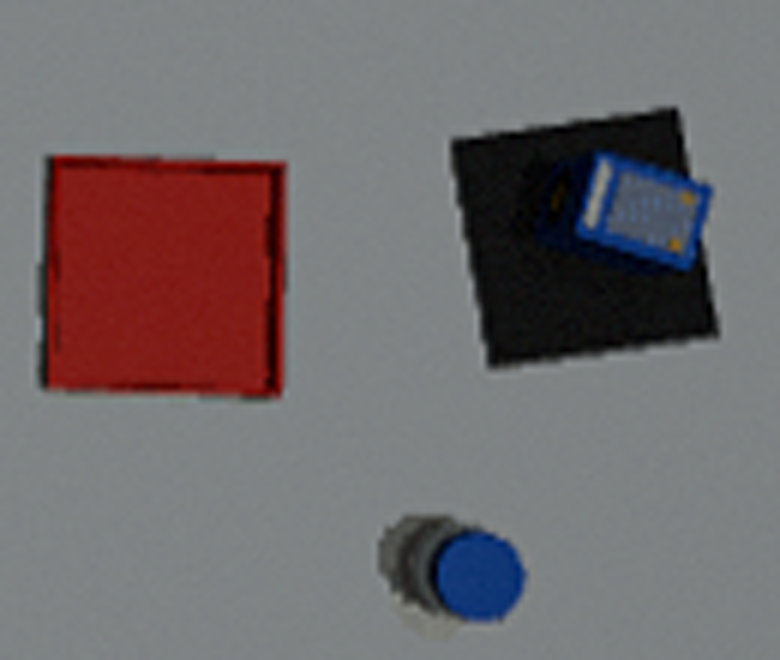

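View pics/s_fix.png

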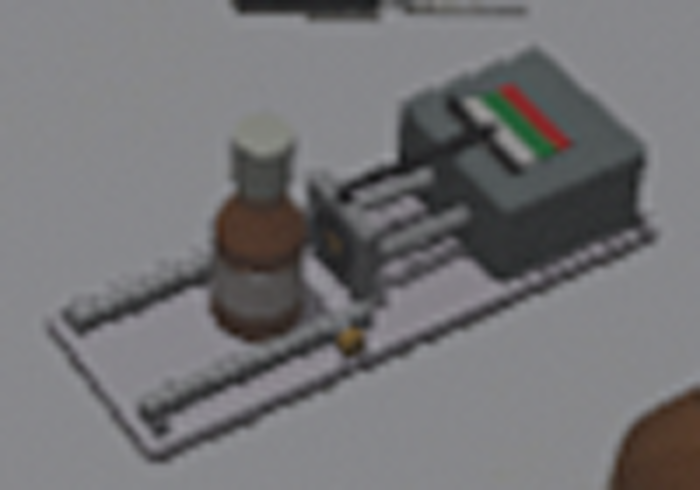

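View pics/s_cell.png

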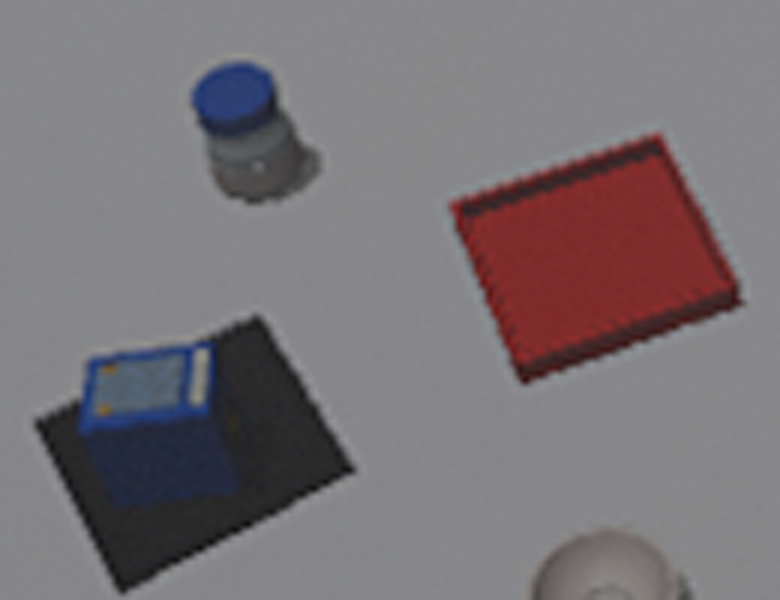

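Crops read as follows: the housing spans top px ≈(166–196, 190–221), the cap is centred at ≈(229,202), the cell's white bar faces left (towards the fixture), and the pointer sits at the start of the white. Next come the measurements.

```bash
cat > m.py <<'E'
from h import *
import pickle,sys
t,s=pickle.load(open("c0.pkl","rb"))
def hsv(c): return cv2.cvtColor(c["color"],cv2.COLOR_RGB2HSV)
def box(m,x0,y0,x1,y1):
    o=np.zeros_like(m);o[y0:y1,x0:x1]=m[y0:y1,x0:x1];return o
def big(m):
    cs,_=cv2.findContours(m,cv2.RETR_EXTERNAL,cv2.CHAIN_APPROX_NONE);return max(cs,key=cv2.contourArea)
def rect(c,m,z):
    ct=big(m); P=np.array([onz(c,p,z)[:2] for p in ct[:,0]],np.float32)*1000
    r=cv2.minAreaRect(P);return r,cv2.boxPoints(r)
E
python3 - <<'E'
from m import *
np.set_printoptions(precision=1,suppress=True)
H=hsv(t);S=hsv(s)
for (x,y) in [(170,195),(185,218),(160,195),(229,200),(236,206),(400,203),(396,200),(210,200),(322,215)]: print((x,y),t["color"][y,x],H[y,x])
for nm,c,h,bx in(("top",t,H,(295,190,350,250)),("scene",s,S,(160,195,225,250))):
    m=box(cv2.inRange(h,(0,150,60),(8,255,255))|cv2.inRange(h,(172,150,60),(180,255,255)),*bx)
    r,b=rect(c,m,.018);print("tray",nm,r)
# cell top
for nm,c,h,bx in(("top",t,H,(385,190,420,222)),("scene",s,S,(100,230,140,270))):
    m=box(cv2.inRange(h,(100,120,100),(125,255,255)),*bx)
    r,b=rect(c,m,.068);print("cell",nm,r,b)
    print(m[bx[1]:bx[3],bx[0]:bx[2]].sum()/255)
E
```

```text
(170, 195) [69 78 77] [87 29 78]
(185, 218) [72 82 80] [84 31 82]
(160, 195) [127 130 132] [102  10 132]
(229, 200) [129 132 133] [ 98   8 133]
(236, 206) [51 34 22] [ 12 145  51]
(400, 203) [ 77  88 108] [109  73 108]
(396, 200) [ 53  74 121] [111 143 121]
(210, 200) [86 88 89] [100   9  89]
(322, 215) [130  28  23] [  1 210 130]
tray top ((485.6091003417969, -129.31919860839844), (116.348876953125, 118.05680847167969), 87.95987701416016)
tray scene ((489.983642578125, -131.0029296875), (116.81837463378906, 114.8364028930664), 87.82538604736328)
cell top ((511.3116455078125, -356.21539306640625), (57.86237335205078, 41.36612319946289), 72.12919616699219) [[ 482.7 -377.4]
 [ 522.1 -390.1]
 [ 539.9 -335. ]
 [ 500.5 -322.3]]
112.0
cell scene ((515.3795166015625, -354.78497314453125), (56.44422149658203, 38.633567810058594), 71.47718811035156) [[ 488.1 -375.4]
 [ 524.7 -387.7]
 [ 542.7 -334.2]
 [ 506.  -321.9]]
75.0
```

```bash
python3 - <<'E'
from m import *
np.set_printoptions(precision=1,suppress=True)
H=hsv(t);S=hsv(s)
# housing top: greenish grey
m=box(cv2.inRange(H,(70,20,60),(98,60,110)),160,183,200,226)
m|=box(cv2.inRange(H,(0,100,50),(8,255,255))|cv2.inRange(H,(55,100,40),(85,255,255)),160,183,200,226)
r,b=rect(t,m,.064);print("housing top",r,b)
cv2.imwrite("pics/mh.png",cv2.resize(m[183:226,155:265],None,fx=6,fy=6))
# red, green patches
for nm,lo,hi in(("red",(0,120,50),(10,255,255)),("green",(50,100,40),(85,255,255))):
    for cn,c,h,bx in(("top",t,H,(170,190,195,220)),("scene",s,S,(300,160,330,190))):
        mm=box(cv2.inRange(h,lo,hi),*bx); M=cv2.moments(mm,True); p=(M["m10"]/M["m00"],M["m01"]/M["m00"])
        print(nm,cn,p,onz(c,p,.065)*1000, rect(c,mm,.065)[0])
# cap
g=t["color"].astype(int)
for y in range(193,216): print(y,g[y,215:245,0])
for y in range(170,200): print(y,s["color"][y,268:290,0])
E
```

```text
housing top ((520.8487548828125, 297.4869079589844), (88.50740051269531, 82.70336151123047), 0.6717001795768738) [[476.1 338.3]
 [477.1 255.6]
 [565.6 256.7]
 [564.6 339.4]]
red top (176.5, 205.05263157894737) [520.4 304.7  65. ] ((520.4639282226562, 304.81231689453125), (47.5811767578125, 6.267990589141846), 4.282337188720703)
red scene (316.0, 171.5) [522.4 304.   65. ] ((522.1995239257812, 305.4850158691406), (41.923274993896484, 5.905288219451904), 1.5475696325302124)
green top (180.22413793103448, 205.31034482758622) [519.5 293.7  65. ] ((521.8804321289062, 292.9516906738281), (50.11810302734375, 8.827269554138184), 0.4556126296520233)
green scene (313.36, 172.32) [521.6 293.9  65. ] ((521.1702270507812, 293.7193603515625), (45.96947479248047, 5.880013465881348), 1.7086665630340576)
193 [129 130 105 109 113 110 109 112 111 113 111 112 112 111 115 114 113 107
 107 107 105 105 101 102 107 103 102 102 106 106]
194 [123 132  89  97  96  96  96  95  96 100 105 106 108 107 112 112 116  96
 101 104  98  93  83  81  94  81  79  78  92  91]
195 [ 95 115  77  83  74  70  72  72  72  85  8
[... 4769 characters left out ...]
4  59 109 138 105
  43  35  36  39]
193 [ 82  72  67  75  70  66  68  69  52  55  54  60  67  65  62 111 146 138
 103  43  38  40]
194 [ 53  54  69  79  79  79  81  84  90  87  79  77  76  73  64 109 145 141
 137 103  41  47]
195 [ 52  67  85  79  83  84  81  82  88  86  83  79  79  74  66  86 127 143
 142 130  88  47]
196 [128 115  85  77  83  84  83  82  80  79  79  81  76  75  69  73  93 124
 140 137 133 105]
197 [144 126  78  75  83  83  82  82  81  80  78  79  77  75  66  74  81  90
 122 140 142 121]
198 [139 123  72  65  81  84  84  84  83  80  77  80  78  71  58  68  84  78
 113 142 142 132]
199 [138 121  66  51  65  75  82  86  83  83  82  78  67  59  56  72  84  79
  91 117 125 117]
```

```bash
python3 - <<'E'
from m import *
cv2.imwrite("pics/t_fix2.png",cv2.resize(cv2.convertScaleAbs(t["color"][183:230,155:265,::-1],alpha=1.7),None,fx=7,fy=7,interpolation=cv2.INTER_NEAREST))
E
```

```text
(no output)
```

View pics/t_fix2.png

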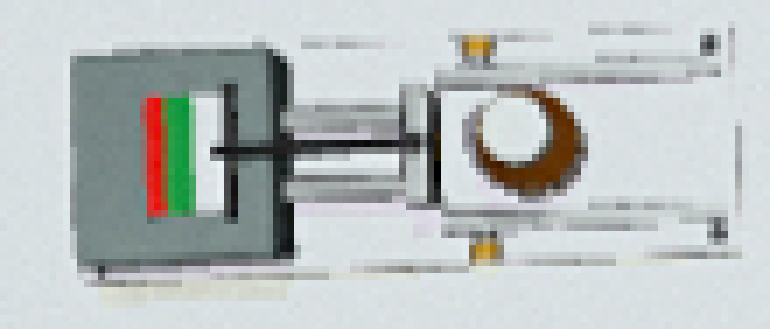

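```bash
python3 - <<'E'
from m import *
np.set_printoptions(precision=1,suppress=True)
H=hsv(t);S=hsv(s)
def cen(m):
    M=cv2.moments(m,True);return np.array((M["m10"]/M["m00"],M["m01"]/M["m00"])),M["m00"]
def wcen(c,x0,y0,x1,y1,th):
    g=c["color"][y0:y1,x0:x1].mean(2); w=np.clip(th-g,0,None); yy,xx=np.mgrid[y0:y1,x0:x1]; return np.array([(w*xx).sum()/w.sum(),(w*yy).sum()/w.sum()])
br=[]
for bx in((218,184,230,195),(218,213,230,224)):
    p,n=cen(box(cv2.inRange(H,(12,110,60),(35,255,255)),*bx)); q=onz(t,p,.019)*1000; print("brass",p,n,q); br.append(q)
print("mid",(br[0]+br[1])/2,br[0]-br[1])
bo=[]
for bx in((253,186,260,192),(254,213,261,219)):
    p=wcen(t,*bx,100); q=onz(t,p,.020)*1000; print("bolt",p,q); bo.append(q)
print("mid",(bo[0]+bo[1])/2,bo[0]-bo[1])
# plate black line rows: plate front top (z=.061)
g=t["color"].mean(2)
p=[];
for y in range(199,211):
    w=np.clip(80-g[y,214:219],0,None); 
    if w.sum()>0: p.append(onz(t,(214+(w*np.arange(5)).sum()/w.sum(),y),.05)[:2]*1000)
print(np.array(p))
# cap in top image: threshold >110 component from seed
m=((g>110)*255).astype(np.uint8); sub=box(m,223,195,234,207)
n,l,st,ce=cv2.connectedComponentsWithStats(sub,connectivity=4); k=l[201,228]; print("cap",ce[k],st[k],onz(t,ce[k],.127)*1000)
# bottle body in top: dark brown
o=proj(s,[onz(t,ce[k],.127)]);print("cap in scene",o)
# cap in scene: top ellipse approx
cb,cd=tri(t,ce[k],s,(278.3,173.5));print(cb*1000,cd*1000)
E
```

```text
brass [222.7 189.4] 7.0 [569.7 173.4  19. ]
brass [223.5 218.5] 8.0 [480.4 171.3  19. ]
mid [525.1 172.3  19. ] [89.3  2.1  0. ]
bolt [255.7 188.9] [569.8  71.8  20. ]
bolt [257.1 215.4] [488.5  68.5  20. ]
mid [529.1  70.1  20. ] [81.3  3.2  0. ]
[[537.8 188.6]
 [534.8 188.5]
 [531.8 188.6]
 [528.9 190.9]
 [525.9 191.3]
 [522.9 190.2]
 [519.9 188.5]
 [516.9 188.4]
 [513.9 188.3]
 [510.9 188.3]
 [508.  188.3]
 [505.  188.5]]
cap [227.6 200.6] [223 196  10  10  73] [526.3 148.7 127. ]
cap in scene [[277.3 173.4]]
[527.1 150.2 126.5] 3.222969052741392
```

Checks agree. Housing centre, brass heads and end bolts fall on one line, giving fixture yaw ≈ 0.035 and origin ≈ (526, 160). The bottle cap triangulates to z = 126.5 mm (expected 127). The cell is at ≈(513, −355), yaw ≈ −0.315. I'll grip the bottle by its cap.

```bash
cat > go.py <<'E'
from h import *
from scipy.spatial.transform import Rotation as Rn
import sys
np.set_printoptions(precision=4,suppress=True)
def to(x,y,z,yaw=None):
    o=get_obs(); R=Rn.from_euler("xyz",o["eef_rot"]); p=np.array(o["ee_pos"])
    d=R.inv().apply(np.array([x,y,z])-p)/0.5
    yaw=o["eef_rot"][2] if yaw is None else yaw
    rv=(R.inv()*Rn.from_euler("xyz",[np.pi,0,yaw])).as_rotvec()/(np.pi/2)
    print("t",round(o["time_s"],2),"p",p,"rpy",o["eef_rot"],"F",o["force"],"w",round(o["grip_width"],4)); print("turn",rv,"shift",d,"rows>=",np.linalg.norm(d)*500/41.7,np.linalg.norm(rv)*90/7.16)
if __name__=="__main__": to(*map(float,sys.argv[1:]))
E
python3 go.py .5267 .1495 .205 1.606
python3 - <<'E'
from m import *
np.set_printoptions(precision=1,suppress=True)
for n,p,z in(("jar",(374,265),.065),("beaker",(291,135),.075),("flask",(184,128),.186),("wash",(118,180),.16),("dish",(344,149),.026)): print(n,onz(t,p,z)*1000)
E
```

```text
t 0.2 p [0.2023 0.5113 0.2051] rpy [-3.141  -0.0001  2.7647] F [ 0.8933 -0.0318  0.4935] w 0.0943
turn [-0.0004  0.0002  0.7377] shift [-0.8695 -0.4341  0.0005] rows>= 11.652786550563675 9.272500727867996
jar [ 338.8 -267.7   65. ]
beaker [723.1 -35.8  75. ]
flask [718.  258.7 186. ]
wash [584.  442.1 160. ]
dish [ 689.  -202.4   26. ]
```

Emit:
{"method": "servo_tool", "body": {
  "moves": [
    [[0, 0, 0.74, -0.869, -0.434, 0, 0], [0, 0, 0.74, -0.869, -0.434, 0, 0], [0, 0, 0.74, -0.869, -0.434, 0, 0], [0, 0, 0.74, -0.869, -0.434, 0, 0], [0, 0, 0.74, -0.869, -0.434, 0, 0], [0, 0, 0.74, -0.869, -0.434, 0, 0], [0, 0, 0.74, -0.869, -0.434, 0, 0], [0, 0, 0.74, -0.869, -0.434, 0, 0], [0, 0, 0.74, -0.869, -0.434, 0, 0], [0, 0, 0.74, -0.869, -0.434, 0, 0], [0, 0, 0.74, -0.869, -0.434, 0, 0], [0, 0, 0.74, -0.869, -0.434, 0, 0]]
  ]
}}

```text
time_s: 1.2
ee_pos: [0.5282, 0.1467, 0.2051]
eef_rot: [-3.141, 0.001, 1.6]
force: [-0.2, 1.2, 0.1]
grip_width: 0.0941
```

```bash
python3 go.py .5267 .1495 .0945 1.606
```

```text
t 1.2 p [0.5282 0.1467 0.2051] rpy [-3.1414  0.0009  1.6004] F [-0.1503  1.1938  0.0607] w 0.0941
turn [-0.0002  0.0006 -0.0036] shift [ 0.0059 -0.0028  0.2212] rows>= 2.6530795732247037 0.04549751958968102
```

Emit:
{"method": "servo_tool", "body": {
  "moves": [
    [[0, 0, 0, 0.005, -0.003, 0, 0], [0, 0, 0, 0.006, -0.003, 0.05, 0], [0, 0, 0, 0.006, -0.003, 0.11, 0], [0, 0, 0, 0.006, -0.003, 0.17, 0], [0, 0, 0, 0.006, -0.003, 0.21, 0], [0, 0, 0, 0.006, -0.003, 0.221, 0], [0, 0, 0, 0.006, -0.003, 0.221, 0], [0, 0, 0, 0.006, -0.003, 0.221, 0]]
  ]
}}

```text
time_s: 1.87
ee_pos: [0.5269, 0.1499, 0.0956]
eef_rot: [3.141, 0.001, 1.601]
force: [0.1, -0.5, 1.1]
grip_width: 0.0943
```

```bash
cat > look.py <<'E'
from h import *
import sys
n=sys.argv[1]; a=list(map(int,sys.argv[2:]))
def one(c,b,k,f): cv2.imwrite(f,cv2.resize(cv2.convertScaleAbs(c["color"][b[1]:b[3],b[0]:b[2],::-1],alpha=1.5),None,fx=k,fy=k,interpolation=cv2.INTER_CUBIC))
t=camera("top") if a[0:1]==[0] or len(a)==0 else None
E
python3 - <<'E'
from h import *
s=camera("scene"); cv2.imwrite("pics/s1.png",cv2.resize(s["color"][130:230,210:350,::-1],None,fx=5,fy=5))
print(get_obs()["ee_pos"])
E
```

```text
[0.52719436 0.14992193 0.09610829]
```

View pics/s1.png

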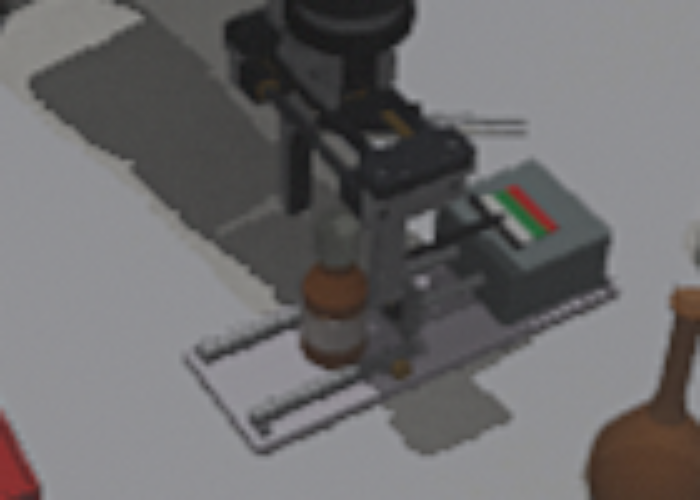

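The fingers straddle the cap (px ≈(278,178) in the scene view), so I close gently.

Emit:
{"method": "servo_tool", "body": {
  "moves": [
    [[0, 0, 0, 0, 0, 0, 0.5], [0, 0, 0, 0, 0, 0, 0.8], [0, 0, 0, 0, 0, 0, 1], [0, 0, 0, 0, 0, 0, 1], [0, 0, 0, 0, 0, 0, 1], [0, 0, 0, 0, 0, 0, 1], [0, 0, 0, 0, 0, 0, 1], [0, 0, 0, 0, 0, 0, 1]]
  ],
  "squeeze": 12
}}

```text
time_s: 2.58
ee_pos: [0.5272, 0.1499, 0.0961]
eef_rot: [3.14, 0.001, 1.601]
force: [-0.8, -0.0, 0.3]
grip_width: 0.044
```

Emit:
{"method": "servo_tool", "body": {
  "moves": [
    [[0, 0, 0, 0, 0, 0, 1], [0, 0, 0, 0, 0, 0, 1], [0, 0, 0, 0, 0, 0, 1], [0, 0, 0, 0, 0, 0, 1], [0, 0, 0, 0, 0, 0, 1], [0, 0, 0, 0, 0, 0, 1]]
  ]
}}

```text
time_s: 3.08
ee_pos: [0.5271, 0.1499, 0.096]
eef_rot: [3.14, 0.001, 1.601]
force: [-0.5, 0.2, -0.1]
grip_width: 0.028
```

Cap gripped (28.0 mm). Lift.

Emit:
{"method": "servo_tool", "body": {
  "moves": [
    [[0, 0, 0, 0, 0, -0.005, 1], [0, 0, 0, 0, 0, -0.02, 1], [0, 0, 0, 0, 0, -0.045, 1], [0, 0, 0, 0, 0, -0.08, 1], [0, 0, 0, 0, 0, -0.115, 1], [0, 0, 0, 0, 0, -0.14, 1], [0, 0, 0, 0, 0, -0.15, 1], [0, 0, 0, 0, 0, -0.15, 1]]
  ]
}}

```text
time_s: 3.75
ee_pos: [0.5275, 0.1501, 0.1724]
eef_rot: [3.138, 0.0, 1.601]
force: [0.8, -0.1, -0.3]
grip_width: 0.0281
```

```bash
python3 go.py .488 -.130 .171 1.606
```

```text
t 3.75 p [0.5275 0.1501 0.1724] rpy [3.1378 0.0001 1.6007] F [ 0.7912 -0.0575 -0.2676] w 0.0281
turn [ 0.0024  0.0001 -0.0034] shift [-0.5575 -0.0956  0.0026] rows>= 6.7825398478630445 0.052279811447096584
```

Emit:
{"method": "servo_tool", "body": {
  "moves": [
    [[0, 0, 0, -0.011, -0.002, 0, 1], [0, 0, 0, -0.039, -0.007, 0, 1], [0, 0, 0, -0.084, -0.014, 0, 1], [0, 0, 0, -0.14, -0.024, 0, 1], [0, 0, 0, -0.206, -0.035, 0, 1], [0, 0, 0, -0.279, -0.048, 0, 1], [0, 0, 0, -0.351, -0.06, 0, 1], [0, 0, 0, -0.418, -0.072, 0, 1], [0, 0, 0, -0.474, -0.081, 0, 1], [0, 0, 0, -0.52, -0.089, 0, 1], [0, 0, 0, -0.547, -0.094, 0, 1], [0, 0, 0, -0.558, -0.096, 0, 1]]
  ]
}}

```text
time_s: 4.75
ee_pos: [0.4866, -0.1327, 0.1716]
eef_rot: [3.139, 0.0, 1.598]
force: [0.6, 0.6, -2.3]
grip_width: 0.0277
```

Emit:
{"method": "servo_tool", "body": {
  "moves": [
    [[0, 0, 0, 0, 0, 0.02, 1], [0, 0, 0, 0, 0, 0.06, 1], [0, 0, 0, 0, 0, 0.1, 1], [0, 0, 0, 0, 0, 0.125, 1], [0, 0, 0, 0, 0, 0.14, 1], [0, 0, 0, 0, 0, 0.145, 1], [0, 0, 0, 0, 0, 0.145, 1]]
  ]
}}

```text
time_s: 5.33
ee_pos: [0.4865, -0.1324, 0.0985]
eef_rot: [3.14, -0.0, 1.599]
force: [0.0, 0.5, -1.2]
grip_width: 0.0282
```

```bash
python3 go.py .488 -.130 .088; python3 - <<'E'
from h import *
s=camera("scene"); cv2.imwrite("pics/s2.png",cv2.resize(s["color"][150:260,150:310,::-1],None,fx=5,fy=5))
E
```

```text
t 5.33 p [ 0.4865 -0.1324  0.0985] rpy [ 3.14   -0.0003  1.5986] F [ 0.0132  0.4862 -1.1501] w 0.0282
turn [ 0.001  -0.0002 -0.    ] shift [0.0046 0.003  0.021 ] rows>= 0.26061971806816797 0.012887380134777906
```

View pics/s2.png

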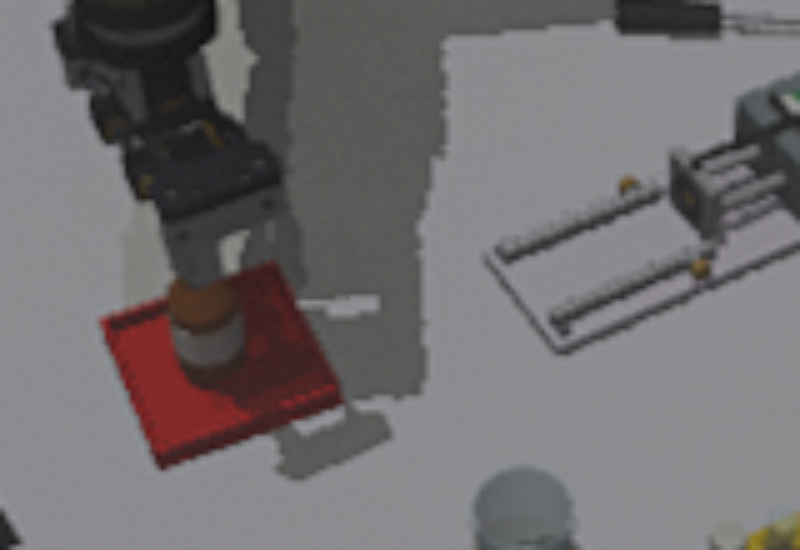

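The bottle hangs upright over the middle of the tray (scene px ≈(191,215)), 10 mm above its floor. Now a slow descent to touch.

Emit:
{"method": "servo_tool", "body": {
  "moves": [
    [[0, 0, 0, 0.002, 0.001, 0.006, 1], [0, 0, 0, 0.004, 0.002, 0.011, 1], [0, 0, 0, 0.004, 0.002, 0.015, 1], [0, 0, 0, 0.004, 0.002, 0.018, 1], [0, 0, 0, 0.004, 0.002, 0.019, 1], [0, 0, 0, 0.004, 0.002, 0.02, 1]]
  ]
}}

```text
time_s: 5.88
ee_pos: [0.4878, -0.1305, 0.0892]
eef_rot: [3.139, 0.0, 1.599]
force: [0.2, 0.2, -1.3]
grip_width: 0.0278
```

Emit:
{"method": "servo_tool", "body": {
  "moves": [
    [[0, 0, 0, 0, 0, 0.001, 1], [0, 0, 0, 0, 0, 0.002, 1], [0, 0, 0, 0, 0, 0.003, 1], [0, 0, 0, 0, 0, 0.003, 1]]
  ]
}}

```text
time_s: 6.22
ee_pos: [0.488, -0.1306, 0.0879]
eef_rot: [3.139, 0.0, 1.598]
force: [-1.5, 0.1, 1.7]
grip_width: 0.0276
```

The force swung from −1.3 to +1.7 N, so it touches down. Release.

Emit:
{"method": "servo_tool", "body": {
  "moves": [
    [[0, 0, 0, 0, 0, 0, 0.6], [0, 0, 0, 0, 0, 0, 0.4], [0, 0, 0, 0, 0, 0, 0.3], [0, 0, 0, 0, 0, 0, 0.2], [0, 0, 0, 0, 0, 0, 0.1], [0, 0, 0, 0, 0, 0, 0], [0, 0, 0, 0, 0, 0, 0]]
  ]
}}

```text
time_s: 6.8
ee_pos: [0.4879, -0.1306, 0.0879]
eef_rot: [3.139, 0.0, 1.598]
force: [0.5, -0.0, 0.3]
grip_width: 0.0711
```

Emit:
{"method": "servo_tool", "body": {
  "moves": [
    [[0, 0, 0, 0, 0, -0.02, 0], [0, 0, 0, 0, 0, -0.06, 0], [0, 0, 0, 0, 0, -0.12, 0], [0, 0, 0, 0, 0, -0.18, 0], [0, 0, 0, 0, 0, -0.22, 0], [0, 0, 0, 0, 0, -0.22, 0]]
  ]
}}

```text
time_s: 7.3
ee_pos: [0.4891, -0.1311, 0.203]
eef_rot: [3.132, 0.003, 1.598]
force: [-0.5, -0.7, 0.1]
grip_width: 0.094
```

```bash
python3 go.py .513 -.3555 .198 1.256;  python3 - <<'E'
from h import *
s=camera("scene"); cv2.imwrite("pics/s3.png",cv2.resize(s["color"][150:280,90:250,::-1],None,fx=5,fy=5))
E
```

```text
t 7.3 p [ 0.4891 -0.1311  0.203 ] rpy [3.132  0.0027 1.5985] F [-0.4986 -0.7204  0.0912] w 0.094
turn [0.0064 0.0007 0.218 ] shift [-0.45    0.0353  0.0116] rows>= 5.414352711528918 2.7419034803116515
```

View pics/s3.png

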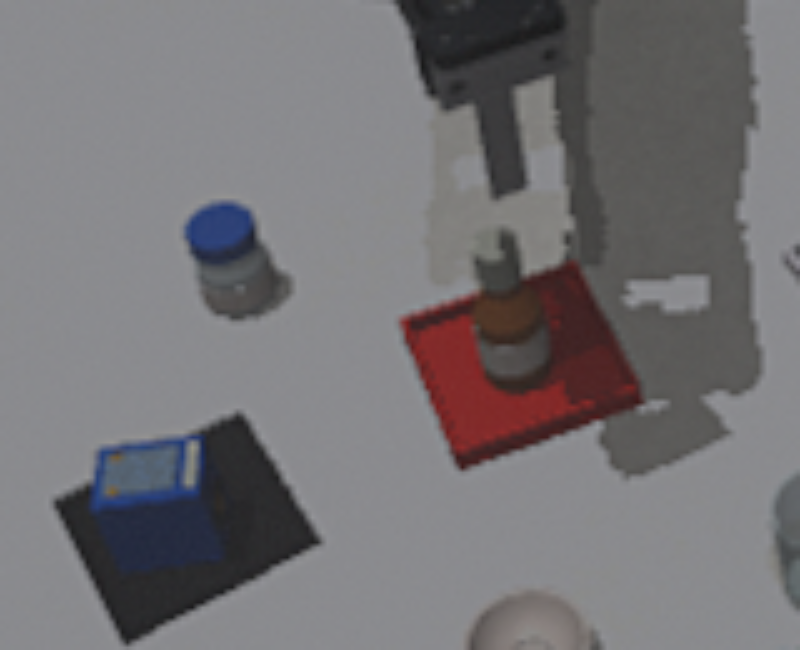

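The bottle stands upright in the tray (scene px ≈(192,216)). Now the cell.

Emit:
{"method": "servo_tool", "body": {
  "moves": [
    [[0.001, 0, 0.03, -0.03, 0.003, 0, 0], [0.003, 0, 0.07, -0.1, 0.009, 0, 0], [0.006, 0, 0.12, -0.18, 0.015, 0, 0], [0.006, 0.001, 0.17, -0.26, 0.021, 0, 0], [0.006, 0.001, 0.218, -0.34, 0.027, 0, 0], [0.006, 0.001, 0.218, -0.41, 0.032, 0, 0], [0.006, 0.001, 0.218, -0.44, 0.035, 0.01, 0], [0.006, 0.001, 0.218, -0.45, 0.035, 0.04, 0], [0.006, 0.001, 0.218, -0.45, 0.035, 0.1, 0], [0.006, 0.001, 0.218, -0.45, 0.035, 0.16, 0], [0.006, 0.001, 0.218, -0.45, 0.035, 0.18, 0], [0.006, 0.001, 0.218, -0.45, 0.035, 0.18, 0]]
  ]
}}

```text
time_s: 8.35
ee_pos: [0.5115, -0.3544, 0.1079]
eef_rot: [-3.134, -0.003, 1.256]
force: [-0.2, -0.0, 0.1]
grip_width: 0.0941
```

```bash
python3 go.py .513 -.3555 .023 1.256;  python3 - <<'E'
from h import *
s=camera("scene"); cv2.imwrite("pics/s4.png",cv2.resize(s["color"][180:290,70:180,::-1],None,fx=5,fy=5))
E
```

```text
t 8.35 p [ 0.5115 -0.3544  0.1079] rpy [-3.1337 -0.0027  1.256 ] F [-0.1851 -0.0447  0.1422] w 0.0941
turn [-0.005  -0.0017  0.    ] shift [-0.0016  0.0049  0.1697] rows>= 2.0355101418950676 0.06637211772568487
```

View pics/s4.png

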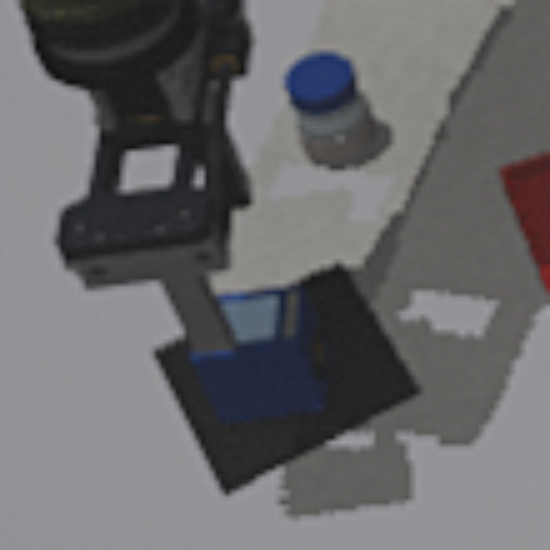

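The open jaws hover above the cell (crop px ≈(250,330)), lined up across its width. Descend.

Emit:
{"method": "servo_tool", "body": {
  "moves": [
    [[-0.005, -0.002, 0, -0.001, 0.003, 0, 0], [-0.005, -0.002, 0, -0.002, 0.005, 0.04, 0], [-0.005, -0.002, 0, -0.002, 0.005, 0.09, 0], [-0.005, -0.002, 0, -0.002, 0.005, 0.13, 0], [-0.005, -0.002, 0, -0.002, 0.005, 0.155, 0], [-0.005, -0.002, 0, -0.002, 0.005, 0.167, 0], [-0.005, -0.002, 0, -0.002, 0.005, 0.17, 0], [-0.005, -0.002, 0, -0.002, 0.005, 0.17, 0]]
  ]
}}

```text
time_s: 9.07
ee_pos: [0.5146, -0.3569, 0.0264]
eef_rot: [3.137, 0.002, 1.256]
force: [0.1, 0.4, -1.1]
grip_width: 0.0936
```

Emit:
{"method": "servo_tool", "body": {
  "moves": [
    [[0, 0, 0, 0, 0, 0, 0.3], [0, 0, 0, 0, 0, 0, 0.5], [0, 0, 0, 0, 0, 0, 0.7], [0, 0, 0, 0, 0, 0, 0.9], [0, 0, 0, 0, 0, 0, 1], [0, 0, 0, 0, 0, 0, 1], [0, 0, 0, 0, 0, 0, 1], [0, 0, 0, 0, 0, 0, 1], [0, 0, 0, 0, 0, 0, 1], [0, 0, 0, 0, 0, 0, 1], [0, 0, 0, 0, 0, 0, 1]]
  ],
  "squeeze": 20
}}

```text
time_s: 9.98
ee_pos: [0.5143, -0.3568, 0.0264]
eef_rot: [3.138, 0.002, 1.256]
force: [-5.6, 0.9, 3.6]
grip_width: 0.044
```

Emit:
{"method": "servo_tool", "body": {
  "moves": [
    [[0, 0, 0, 0, 0, 0, 1], [0, 0, 0, 0, 0, 0, 1], [0, 0, 0, 0, 0, 0, 1]]
  ],
  "squeeze": 45
}}

```text
time_s: 10.23
ee_pos: [0.5143, -0.3568, 0.0265]
eef_rot: [3.138, 0.002, 1.256]
force: [-2.5, 1.9, 2.7]
grip_width: 0.0438
```

Emit:
{"method": "servo_tool", "body": {
  "moves": [
    [[0, 0, 0, 0, 0, -0.005, 1], [0, 0, 0, 0, 0, -0.02, 1], [0, 0, 0, 0, 0, -0.05, 1], [0, 0, 0, 0, 0, -0.1, 1], [0, 0, 0, 0, 0, -0.16, 1], [0, 0, 0, 0, 0, -0.22, 1], [0, 0, 0, 0, 0, -0.28, 1], [0, 0, 0, 0, 0, -0.31, 1], [0, 0, 0, 0, 0, -0.325, 1], [0, 0, 0, 0, 0, -0.33, 1]]
  ]
}}

```text
time_s: 11.07
ee_pos: [0.5141, -0.3564, 0.1927]
eef_rot: [3.136, 0.003, 1.256]
force: [0.1, -0.0, -3.9]
grip_width: 0.0435
```

```bash
python3 go.py .5275 .130 .19 1.606
```

```text
t 11.07 p [ 0.5141 -0.3564  0.1927] rpy [3.1359 0.0027 1.2563] F [ 0.0759 -0.0115 -3.9354] w 0.0435
turn [ 0.0033  0.0023 -0.2226] shift [ 0.9333 -0.2755  0.0014] rows>= 11.668509821465921 2.798778144049766
```

Emit:
{"method": "servo_tool", "body": {
  "moves": [
    [[0, 0, 0, 0.014, -0.004, 0, 1], [0, 0, -0.01, 0.047, -0.014, 0, 1], [0, 0, -0.03, 0.103, -0.03, 0, 1], [0, 0, -0.05, 0.168, -0.05, 0, 1], [0.003, 0.002, -0.075, 0.233, -0.069, 0, 1], [0.003, 0.002, -0.1, 0.299, -0.088, 0, 1], [0.003, 0.002, -0.125, 0.364, -0.107, 0, 1], [0.003, 0.002, -0.15, 0.429, -0.127, 0, 1], [0.003, 0.002, -0.17, 0.495, -0.146, 0, 1], [0.003, 0.002, -0.19, 0.56, -0.165, 0, 1], [0.003, 0.002, -0.21, 0.625, -0.184, 0, 1], [0.003, 0.002, -0.222, 0.66, -0.195, 0, 1]]
  ]
}}

```text
time_s: 12.07
ee_pos: [0.5225, -0.0089, 0.1898]
eef_rot: [-3.14, -0.0, 1.609]
force: [0.6, 0.6, -4.9]
grip_width: 0.0439
```

```bash
python3 go.py .5275 .130 .19 1.606
```

```text
t 12.07 p [ 0.5225 -0.0089  0.1898] rpy [-3.1397 -0.0004  1.6087] F [ 0.5546  0.6489 -4.9231] w 0.0439
turn [-0.0012 -0.0002  0.0017] shift [ 0.2772  0.0205 -0.0003] rows>= 3.33322627650081 0.026202551022707368
```

Emit:
{"method": "servo_tool", "body": {
  "moves": [
    [[0, 0, 0, 0.02, 0.002, 0, 1], [0, 0, 0, 0.07, 0.005, 0, 1], [0, 0, 0, 0.13, 0.01, 0, 1], [0, 0, 0, 0.19, 0.015, 0, 1], [0, 0, 0, 0.24, 0.018, 0, 1], [0, 0, 0, 0.262, 0.02, 0.02, 1], [0, 0, 0, 0.268, 0.02, 0.06, 1], [0, 0, 0, 0.268, 0.02, 0.11, 1], [0, 0, 0, 0.268, 0.02, 0.16, 1], [0, 0, 0, 0.268, 0.02, 0.18, 1], [0, 0, 0, 0.268, 0.02, 0.18, 1], [0, 0, 0, 0.268, 0.02, 0.18, 1]]
  ]
}}

```text
time_s: 13.07
ee_pos: [0.5271, 0.1252, 0.0998]
eef_rot: [-3.139, -0.0, 1.608]
force: [0.5, -0.7, -3.2]
grip_width: 0.044
```

```bash
python3 go.py .5275 .130 .055 1.606;  python3 - <<'E'
from h import *
import pickle
s=camera("scene");t=camera("top");pickle.dump((t,s),open("c1.pkl","wb")); cv2.imwrite("pics/s5.png",cv2.resize(s["color"][130:230,230:340,::-1],None,fx=6,fy=6,interpolation=cv2.INTER_CUBIC));cv2.imwrite("pics/t5.png",cv2.resize(t["color"][170:240,150:280,::-1],None,fx=6,fy=6,interpolation=cv2.INTER_CUBIC))
E
```

```text
t 13.07 p [0.5271 0.1252 0.0998] rpy [-3.1387 -0.0002  1.6084] F [ 0.4625 -0.6679 -3.1821] w 0.044
turn [-0.0018 -0.0002  0.0015] shift [0.0094 0.0014 0.0895] rows>= 1.0796471715051343 0.03011946449751074
```

View pics/s5.png

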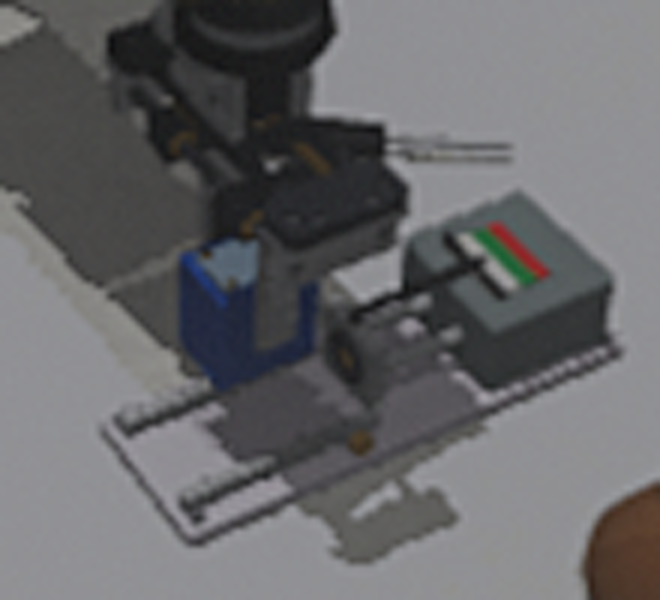

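View pics/t5.png

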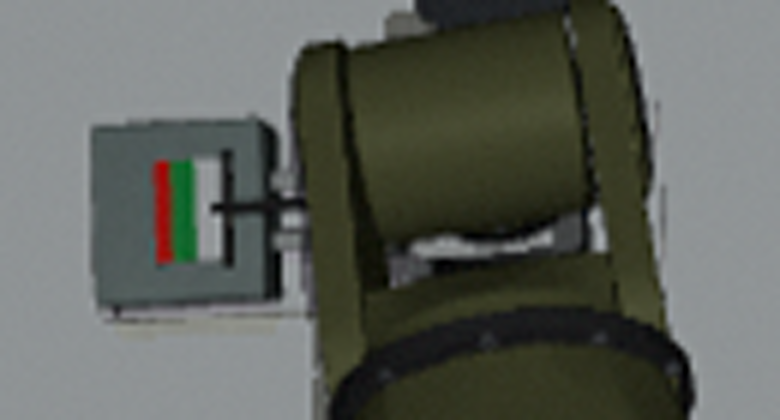

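The cell hangs upright and square over the bed behind the plate (crop px ≈(250,320)), and the top view is blocked by the arm. I'll cross-check the fixture axis in the scene camera.

```bash
python3 - <<'E'
from m import *
np.set_printoptions(precision=1,suppress=True)
S=hsv(s)
# fixture predicted from top: origin, yaw -> project to scene, compare with features
O=np.array([526.0,160.2]);a=.035
def W(x,y,z): return np.array([O[0]+x*np.cos(a)-y*np.sin(a),O[1]+x*np.sin(a)+y*np.cos(a),z])/1000
for n,P in(("bed corner -50,-100",(-50,-100,12)),("bed corner 50,-100",(50,-100,12)),("bed 50,190",(50,190,12)),("hous 45,180",(45,180,64)),("hous -45,180",(-45,180,64)),("hous 45,95",(45,95,64)),("hous -45,95",(-45,95,64)),("brass+",(45,12,19)),("rail end + top in",(32,-95,24)),("rail end - top",(-32,-95,24))):
    print(n,proj(s,[W(*P)])[0], "crop s_fix", (proj(s,[W(*P)])[0]-[240,155]+.5)*7)
im=cv2.resize(cv2.convertScaleAbs(s["color"][155:225,240:340,::-1],alpha=1.5),None,fx=7,fy=7,interpolation=cv2.INTER_NEAREST)
for P in((-50,-100,12),(50,-100,12),(50,190,12),(45,180,64),(-45,180,64),(45,95,64),(-45,95,64),(28,-95,24),(36,-95,24),(-28,-95,24),(-36,-95,24),(28,30,24)):
    q=(proj(s,[W(*P)])[0]-[240,155]+.5)*7; cv2.circle(im,tuple(int(v) for v in q),3,(0,0,255),1)
cv2.imwrite("pics/chk.png",im)
E
```

```text
bed corner -50,-100 [245.6 199.1] crop s_fix [ 42.9 312.5]
bed corner 50,-100 [260.8 219. ] crop s_fix [148.9 451.4]
bed 50,190 [333.7 186.6] crop s_fix [659.3 224.6]
hous 45,180 [332.5 175.6] crop s_fix [651.1 148. ]
hous -45,180 [316.5 160.4] crop s_fix [538.9  41.3]
hous 45,95 [311.7 184.6] crop s_fix [505.5 210.8]
hous -45,95 [296.2 168.6] crop s_fix [396.9  98.9]
brass+ [289.6 203.4] crop s_fix [350.9 342.4]
rail end + top in [259.3 212.2] crop s_fix [138.5 403.8]
rail end - top [249.5 199.5] crop s_fix [ 69.9 315.1]
```

View pics/chk.png

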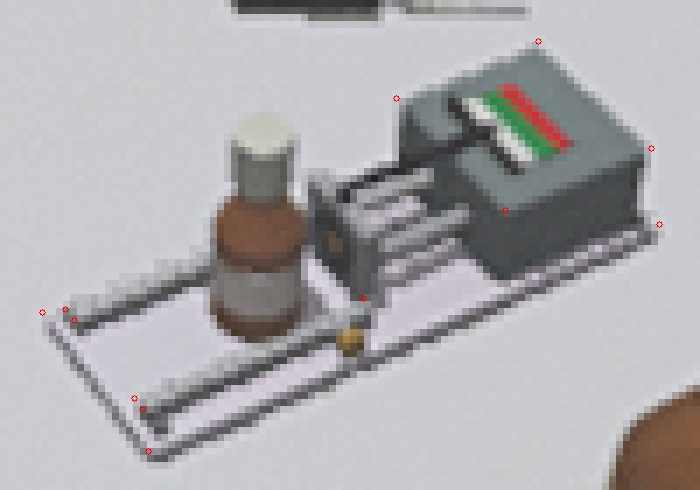

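```bash
python3 - <<'E'
from h import *
import pickle
t,s=pickle.load(open("c1.pkl","rb"));np.set_printoptions(precision=2,suppress=True)
T=np.array([527.1,125.2,99.8]);a=.037
im=cv2.resize(cv2.convertScaleAbs(s["color"][130:230,230:340,::-1],alpha=1.7),None,fx=7,fy=7,interpolation=cv2.INTER_NEAREST)
for z in(-23.5,41.5):
  for x,y in((22,-30),(22,30),(-22,-30)):
    P=T+[x*np.cos(a)-y*np.sin(a),x*np.sin(a)+y*np.cos(a),z]
    q=(proj(s,[P/1000])[0]-[230,130]+.5)*7; cv2.circle(im,tuple(int(v) for v in q),3,(0,0,255),1); print(x,y,z,q/7+[230,130]-.5)
# a shifted +4mm x version in green
im=im[80:520,100:700]; cv2.imwrite("pics/chk2.png",im)
E
```

```text
22 -30 -23.5 [265.95 195.36]
22 30 -23.5 [282.14 188.51]
-22 -30 -23.5 [258.87 186.81]
22 -30 41.5 [266.19 180.32]
22 30 41.5 [283.02 173.47]
-22 -30 41.5 [258.82 171.78]
```

View pics/chk2.png

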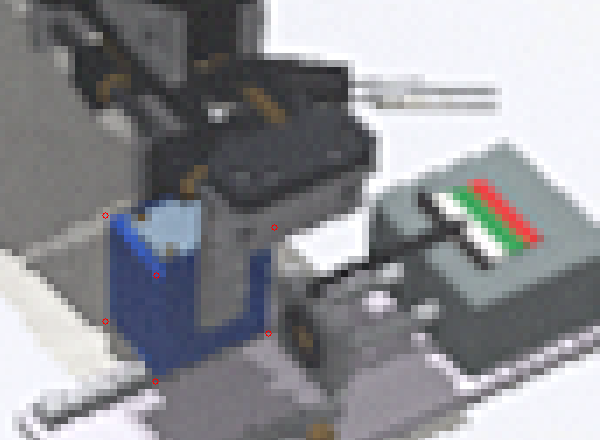

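```bash
python3 - <<'E'
from h import *
import pickle
t,s=pickle.load(open("c1.pkl","rb"));np.set_printoptions(precision=2,suppress=True)
P=[.488,-.1306,.119]
qt=proj(t,[P])[0];qs=proj(s,[P])[0];print(qt,qs)
for c,q,n in((t,qt,"t"),(s,qs,"s")):
    x0,y0=(q-18).astype(int); im=cv2.resize(cv2.convertScaleAbs(c["color"][y0:y0+36,x0:x0+36,::-1],alpha=1.6),None,fx=12,fy=12,interpolation=cv2.INTER_NEAREST)
    for k in np.linspace(0,6.28,40): 
        e=proj(c,[[P[0]+.014*np.cos(k),P[1]+.014*np.sin(k),P[2]]])[0]
        cv2.circle(im,tuple(int(v) for v in (e-[x0,y0]+.5)*12),1,(0,255,0),-1)
    cv2.imwrite(f"pics/cap_{n}.png",im)
a=cv2.imread("pics/cap_t.png");b=cv2.imread("pics/cap_s.png");cv2.imwrite("pics/cap.png",cv2.resize(np.hstack([a,b]),(800,400)))
E
```

```text
[328.1  213.14] [188.63 198.05]
```

View pics/cap.png

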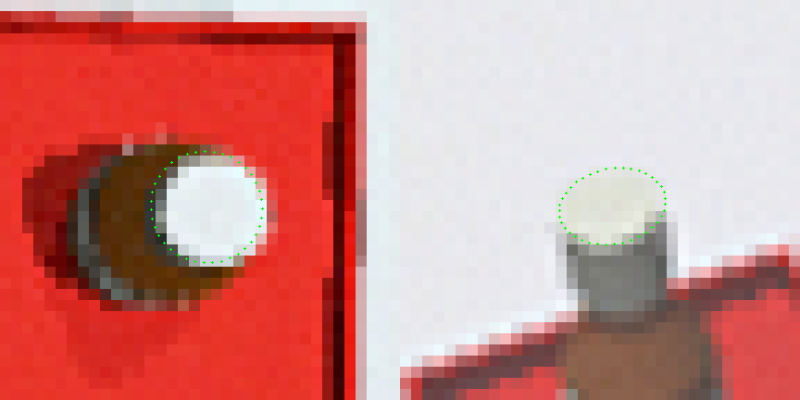

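The released bottle gives a robot-referenced check. The top camera reads about 1 mm low in x, and the scene camera is within ~1 mm. The fixture axis therefore sits at x ≈ 527–529 at this y. That is well within the 6 mm side clearance, so I shift +1 mm and lower.

Emit:
{"method": "servo_tool", "body": {
  "moves": [
    [[-0.001, 0, 0, 0, 0.002, 0, 1], [-0.001, 0, 0, 0, 0.002, 0.02, 1], [-0.001, 0, 0, 0, 0.002, 0.05, 1], [-0.001, 0, 0, 0, 0.002, 0.08, 1], [-0.001, 0, 0, 0, 0.002, 0.1, 1], [-0.001, 0, 0, 0, 0.002, 0.11, 1], [-0.001, 0, 0, 0, 0.002, 0.115, 1], [-0.001, 0, 0, 0, 0.002, 0.115, 1]]
  ]
}}

```text
time_s: 13.83
ee_pos: [0.5289, 0.1255, 0.0435]
eef_rot: [3.14, -0.001, 1.608]
force: [-0.3, 0.2, -3.1]
grip_width: 0.0436
```

```bash
python3 go.py .5285 .1252 .0355 1.606;  python3 - <<'E'
from h import *
import pickle
s=camera("scene"); cv2.imwrite("pics/s6.png",cv2.resize(cv2.convertScaleAbs(s["color"][145:225,240:330,::-1],alpha=1.4),None,fx=8,fy=7,interpolation=cv2.INTER_CUBIC))
E
```

```text
t 13.83 p [0.5289 0.1255 0.0435] rpy [ 3.1402 -0.0006  1.6084] F [-0.2938  0.1924 -3.0781] w 0.0436
turn [ 0.0009 -0.0004  0.0016] shift [-0.0006 -0.0009  0.0159] rows>= 0.19143937249251064 0.02306918305317573
```

View pics/s6.png

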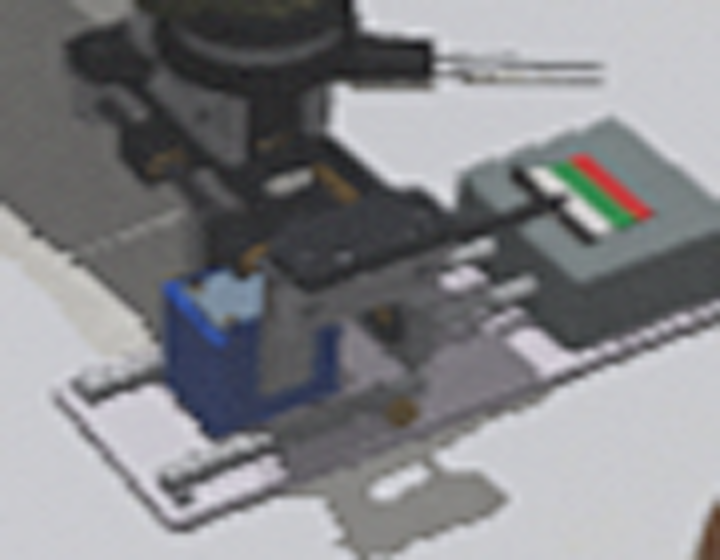

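The cell has entered between the rails (image px ≈(225,430)) with no side force. Lower to the bed.

Emit:
{"method": "servo_tool", "body": {
  "moves": [
    [[0.001, 0, 0.001, 0, 0, 0.005, 1], [0.001, 0, 0.001, 0, 0, 0.009, 1], [0.001, 0, 0.001, 0, 0, 0.012, 1], [0.001, 0, 0.001, 0, 0, 0.014, 1], [0.001, 0, 0.001, 0, 0, 0.015, 1], [0.001, 0, 0.001, 0, 0, 0.015, 1]]
  ]
}}

```text
time_s: 14.38
ee_pos: [0.5291, 0.1255, 0.0364]
eef_rot: [3.141, -0.001, 1.607]
force: [0.4, 0.3, -3.0]
grip_width: 0.0437
```

Emit:
{"method": "servo_tool", "body": {
  "moves": [
    [[0, 0, 0, 0, 0, 0.001, 1], [0, 0, 0, 0, 0, 0.002, 1], [0, 0, 0, 0, 0, 0.003, 1], [0, 0, 0, 0, 0, 0.003, 1]]
  ]
}}

```text
time_s: 14.72
ee_pos: [0.5292, 0.1256, 0.0355]
eef_rot: [3.141, -0.001, 1.607]
force: [-3.7, 0.5, 4.6]
grip_width: 0.0434
```

Touchdown: Fz went from −3 to +4.6 N at the expected height of 35.5 mm. Now forward towards the plate.

Emit:
{"method": "servo_tool", "body": {
  "moves": [
    [[0, 0, 0, 0.004, 0, 0, 1], [0, 0, 0, 0.012, 0, 0, 1], [0, 0, 0, 0.022, 0, 0, 1], [0, 0, 0, 0.033, 0, 0, 1], [0, 0, 0, 0.044, 0, 0, 1], [0, 0, 0, 0.05, 0, 0, 1], [0, 0, 0, 0.053, 0, 0, 1], [0, 0, 0, 0.053, 0, 0, 1]]
  ]
}}

```text
time_s: 15.38
ee_pos: [0.5282, 0.1526, 0.0355]
eef_rot: [3.141, -0.001, 1.607]
force: [0.0, 1.5, -0.9]
grip_width: 0.044
```

```bash
python3 go.py .528 .160 .0355 1.606
```

```text
t 15.38 p [0.5282 0.1526 0.0355] rpy [ 3.1408 -0.001   1.6074] F [ 0.0476  1.5495 -0.9455] w 0.044
turn [ 0.0005 -0.0006  0.0009] shift [0.0148 0.0001 0.    ] rows>= 0.17753737370904574 0.01505107392024205
```

Emit:
{"method": "servo_tool", "body": {
  "moves": [
    [[0, 0, 0, 0.004, 0, 0, 1], [0, 0, 0, 0.008, 0, 0, 1], [0, 0, 0, 0.012, 0, 0, 1], [0, 0, 0, 0.016, 0, 0, 1], [0, 0, 0, 0.02, 0, 0, 1], [0, 0, 0, 0.02, 0, 0, 1]]
  ]
}}

```text
time_s: 15.88
ee_pos: [0.5278, 0.1629, 0.0355]
eef_rot: [3.141, -0.001, 1.607]
force: [0.0, -0.0, -1.8]
grip_width: 0.0438
```

Emit:
{"method": "servo_tool", "body": {
  "moves": [
    [[0, 0, 0, 0.004, 0, 0, 1], [0, 0, 0, 0.008, 0, 0, 1], [0, 0, 0, 0.01, 0, 0, 1], [0, 0, 0, 0.01, 0, 0, 1]]
  ]
}}

```text
time_s: 16.22
ee_pos: [0.5277, 0.168, 0.0355]
eef_rot: [3.141, -0.001, 1.608]
force: [0.1, -2.7, -1.8]
grip_width: 0.0439
```

```bash
cat > ptr.py <<'E'
from h import *
import sys,pickle
t=camera("top");s=camera("scene");n=sys.argv[1];pickle.dump((t,s),open(f"c_{n}.pkl","wb"))
a=cv2.resize(cv2.convertScaleAbs(t["color"][183:228,158:208,::-1],alpha=1.5),None,fx=8,fy=8,interpolation=cv2.INTER_NEAREST)
b=cv2.resize(cv2.convertScaleAbs(s["color"][150:195,285:335,::-1],alpha=1.5),None,fx=8,fy=8,interpolation=cv2.INTER_NEAREST)
cv2.imwrite(f"pics/p_{n}.png",np.hstack([a,b]))
o=get_obs();print(o["time_s"],o["ee_pos"],o["eef_rot"],o["force"],o["grip_width"])
E
python3 ptr.py a
```

```text
16.3167 [0.52766167 0.16794128 0.03548767] [ 3.14077003e+00 -1.11535006e-03  1.60754647e+00] [ 1.31087681 -2.45830019 -2.6131433 ] 0.043817312829173706
```

View pics/p_a.png

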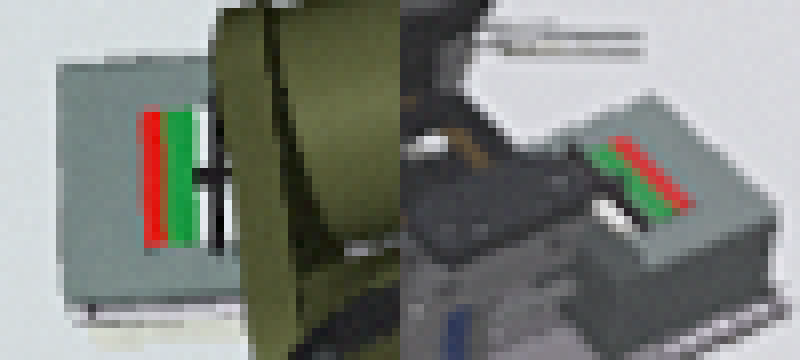

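The pointer's cross bar (top crop px ≈(215,175)) has left its rest position and is in the white, with F ≈ 2.5 N. That matches first contact at TCP y ≈ 162.4 mm. Continue slowly, with a slight downward bias.

Emit:
{"method": "servo_tool", "body": {
  "moves": [
    [[0, 0, 0, 0.003, 0, 0.0005, 1], [0, 0, 0, 0.006, 0, 0.001, 1], [0, 0, 0, 0.009, 0, 0.001, 1], [0, 0, 0, 0.012, 0, 0.001, 1], [0, 0, 0, 0.015, 0, 0.001, 1], [0, 0, 0, 0.018, 0, 0.001, 1], [0, 0, 0, 0.02, 0, 0.001, 1], [0, 0, 0, 0.02, 0, 0.001, 1]]
  ]
}}

```text
time_s: 16.98
ee_pos: [0.5274, 0.177, 0.0354]
eef_rot: [3.141, 0.0, 1.607]
force: [-2.6, -10.2, 5.5]
grip_width: 0.0435
```

```bash
python3 ptr.py b
```

```text
17.0833 [0.52742943 0.17705155 0.03541944] [3.14075227e+00 2.34216109e-04 1.60737489e+00] [ -0.57404562 -10.90406042   4.95646244] 0.04385570914979249
```

View pics/p_b.png

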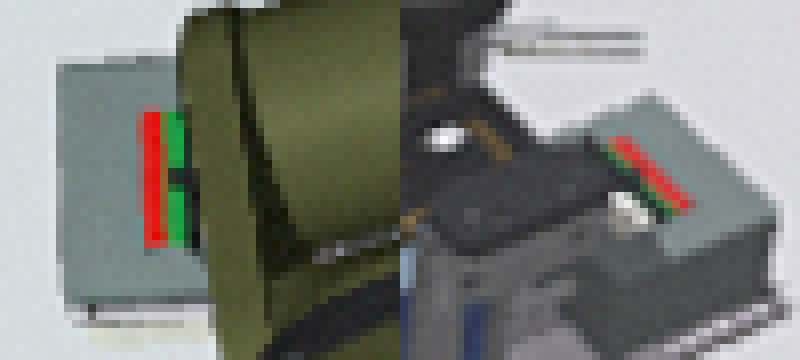

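```bash
python3 - <<'E'
from h import *
import pickle
np.set_printoptions(precision=1,suppress=True,linewidth=200)
for f in("c0.pkl","c_a.pkl","c_b.pkl"):
    t,s=pickle.load(open(f,"rb")); print(f)
    for y in(200,209,210): print(y,[tuple(v) for v in t["color"][y,174:192].tolist()])
    g=t["color"].min(2).astype(float)
    mx=t["color"].max(2).astype(float)
    for y in(199,200,208,209,210,211):
        w=np.clip(60-mx[y,182:192],0,None); x=182+(w*np.arange(10)).sum()/w.sum() if w.sum() else np.nan
        print(y,x,onz(t,(x,y),.072)[:2]*1000)
E
```

```text
c0.pkl
200 [(68, 81, 81), (93, 58, 56), (130, 18, 12), (136, 11, 9), (68, 66, 29), (19, 91, 39), (12, 91, 37), (9, 90, 37), (69, 107, 82), (127, 130, 132), (129, 132, 135), (130, 134, 137), (107, 112, 112), (33, 34, 34), (27, 30, 28), (73, 83, 82), (71, 83, 82), (72, 82, 81)]
209 [(67, 79, 80), (78, 74, 73), (130, 22, 18), (136, 13, 6), (84, 52, 27), (28, 93, 42), (10, 90, 37), (17, 91, 39), (38, 97, 56), (129, 132, 133), (129, 132, 134), (128, 132, 134), (135, 139, 142), (42, 45, 44), (11, 10, 12), (72, 81, 79), (72, 81, 80), (73, 82, 81)]
210 [(66, 79, 78), (65, 85, 86), (129, 25, 23), (135, 12, 5), (84, 52, 26), (26, 93, 40), (14, 91, 39), (12, 89, 35), (37, 96, 55), (129, 131, 135), (129, 133, 136), (130, 133, 134), (137, 141, 143), (41, 43, 44), (10, 10, 7), (71, 80, 80), (72, 82, 82), (74, 83, 82)]
199 187.62686567164178 [537.2 270.7]
200 187.53571428571428 [534.3 270.9]
208 187.734375 [510.8 270.2]
209 187.76190476190476 [507.9 270.1]
210 187.75757575757575 [505.  270.1]
211 187.76666666666668 [502.  270.1]
c_a.pkl
200 [(77, 91, 90), (103, 65, 61), (145, 24, 20), (151, 8, 2), 
[... 1242 characters left out ...]
), (146, 27, 26), (152, 16, 12), (95, 59, 30), (28, 103, 44), (13, 107, 46), (23, 46, 30), (24, 25, 27), (51, 53, 31), (54, 57, 36), (52, 56, 34), (53, 55, 35), (53, 55, 34), (53, 56, 35), (43, 45, 27), (21, 25, 15), (11, 15, 5)]
210 [(78, 90, 91), (73, 96, 93), (144, 30, 28), (152, 16, 10), (97, 63, 34), (27, 103, 46), (16, 107, 47), (22, 50, 32), (25, 26, 24), (59, 61, 37), (54, 55, 33), (53, 55, 33), (53, 55, 33), (52, 56, 33), (53, 56, 33), (58, 59, 38), (25, 24, 15), (15, 14, 4)]
199 187.859375 [537.2 270. ]
200 188.1897810218978 [534.2 269. ]
208 187.5147928994083 [510.8 270.8]
209 187.66666666666666 [507.9 270.4]
210 187.65942028985506 [505.  270.4]
211 187.6530612244898 [502.1 270.4]
```

The bar measured in the top view stands at ≈17.4 mm of travel, just into the green. It moved 8.9 mm while the TCP moved 9.1 mm. Rest-to-contact works out at TCP y ≈ 159.5, so 22 mm needs about 4.6 mm more. The rest of the 10.9 N is bed friction, so I go on with a lighter down load.

Emit:
{"method": "servo_tool", "body": {
  "moves": [
    [[0, 0, 0, 0.003, 0, 0.0005, 1], [0, 0, 0, 0.005, 0, 0.0005, 1], [0, 0, 0, 0.007, 0, 0.0005, 1], [0, 0, 0, 0.009, 0, 0.0005, 1], [0, 0, 0, 0.0105, 0, 0.0005, 1], [0, 0, 0, 0.011, 0, 0.0005, 1], [0, 0, 0, 0.011, 0, 0.0005, 1], [0, 0, 0, 0.011, 0, 0.0005, 1]]
  ]
}}

```text
time_s: 17.75
ee_pos: [0.5273, 0.1814, 0.0354]
eef_rot: [3.141, 0.002, 1.607]
force: [-1.8, -12.4, 3.3]
grip_width: 0.044
```

```bash
python3 ptr.py c; python3 - <<'E'
import pickle
t,s=pickle.load(open("c_c.pkl","rb"))
for y in(199,200,208,209,210,211): print(y,[tuple(v) for v in t["color"][y,174:186].tolist()])
E
```

```text
17.85 [0.52727377 0.18139075 0.03543516] [3.14112537e+00 1.86660233e-03 1.60704731e+00] [ -1.64693238 -12.02474424   4.59352758] 0.043915172223572246
199 [(75, 92, 91), (109, 61, 58), (145, 21, 15), (152, 12, 10), (66, 87, 41), (35, 50, 27), (52, 53, 31), (52, 55, 33), (51, 52, 30), (50, 54, 32), (53, 55, 34), (57, 59, 37)]
200 [(77, 91, 91), (104, 66, 63), (144, 21, 16), (152, 16, 13), (76, 79, 35), (26, 56, 28), (53, 55, 34), (53, 54, 34), (53, 55, 34), (54, 55, 34), (53, 56, 34), (54, 57, 34)]
208 [(77, 92, 91), (93, 77, 77), (145, 26, 23), (152, 14, 10), (96, 63, 31), (27, 71, 36), (17, 27, 18), (53, 55, 33), (54, 55, 35), (51, 54, 33), (55, 57, 37), (53, 56, 34)]
209 [(77, 91, 91), (87, 82, 81), (146, 28, 25), (151, 15, 12), (94, 62, 29), (30, 87, 42), (14, 30, 19), (51, 52, 30), (56, 57, 37), (53, 55, 35), (52, 55, 33), (54, 56, 36)]
210 [(76, 89, 90), (71, 93, 94), (145, 33, 30), (151, 13, 8), (96, 62, 34), (32, 87, 42), (17, 30, 25), (54, 54, 35), (53, 55, 34), (54, 55, 34), (52, 55, 34), (52, 54, 33)]
211 [(78, 90, 89), (72, 93, 92), (145, 32, 29), (150, 12, 4), (103, 56, 27), (34, 89, 43), (16, 29, 26), (58, 60, 37), (53, 55, 32), (52, 54, 32), (52, 55, 31), (53, 56, 34)]
```

View pics/p_c.png

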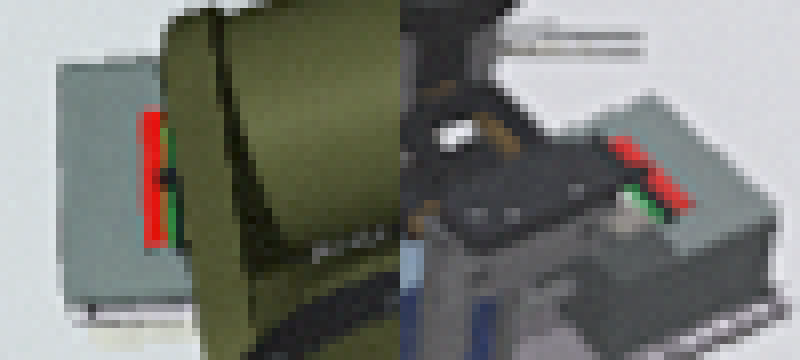

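The bar stands at ≈21.7 mm by pixels, and the TCP gives 21.9 mm, which is mid-green and ≈9.8 N at the spring. Each call restarts from the measured (deflected) pose, so I hold with the standing offset to keep the push.

Emit:
{"method": "servo_tool", "body": {
  "moves": [
    [[0, 0.001, 0, 0.0023, 0, 0.0005, 1], [0, 0.001, 0, 0.0023, 0, 0.0005, 1], [0, 0.001, 0, 0.0023, 0, 0.0005, 1], [0, 0.001, 0, 0.0023, 0, 0.0005, 1], [0, 0.001, 0, 0.0023, 0, 0.0005, 1], [0, 0.001, 0, 0.0023, 0, 0.0005, 1], [0, 0.001, 0, 0.0023, 0, 0.0005, 1], [0, 0.001, 0, 0.0023, 0, 0.0005, 1], [0, 0.001, 0, 0.0023, 0, 0.0005, 1], [0, 0.001, 0, 0.0023, 0, 0.0005, 1], [0, 0.001, 0, 0.0023, 0, 0.0005, 1], [0, 0.001, 0, 0.0023, 0, 0.0005, 1]]
  ]
}}

```text
time_s: 18.85
ee_pos: [0.5273, 0.1814, 0.0354]
eef_rot: [3.141, 0.002, 1.607]
force: [-1.5, -13.3, 3.6]
grip_width: 0.0437
```

```bash
python3 ptr.py d; python3 - <<'E'
import pickle,cv2
t,s=pickle.load(open("c_d.pkl","rb"))
for y in(200,209,210): print(y,[tuple(v) for v in t["color"][y,176:184].tolist()])
cv2.imwrite("pics/s7.png",cv2.resize(cv2.convertScaleAbs(s["color"][145:225,240:340,::-1],alpha=1.6),None,fx=8,fy=7,interpolation=cv2.INTER_CUBIC))
E
```

```text
18.95 [0.52729283 0.18142409 0.03546553] [3.14142497e+00 1.87502802e-03 1.60677256e+00] [ -2.13349982 -12.68438205   3.49186734] 0.043569006883701314
200 [(145, 19, 14), (152, 14, 9), (77, 81, 38), (24, 56, 27), (50, 55, 33), (53, 55, 34), (56, 57, 36), (52, 55, 33)]
209 [(146, 28, 24), (150, 11, 6), (95, 62, 29), (30, 88, 41), (19, 30, 22), (56, 55, 35), (55, 56, 36), (52, 54, 34)]
210 [(144, 32, 28), (153, 18, 15), (96, 64, 33), (32, 89, 45), (19, 32, 26), (53, 54, 34), (54, 57, 35), (53, 54, 34)]
```

View pics/s7.png

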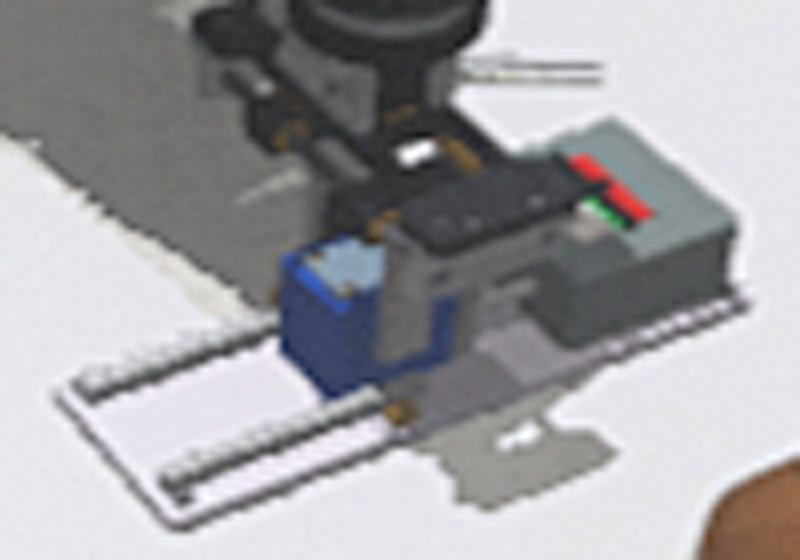

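The cell sits flat between the rails (image px ≈(335,395)) and the pointer stays mid-green, unchanged over the second. Hold on for the couple of seconds.

Emit:
{"method": "servo_tool", "body": {
  "moves": [
    [[0, 0.001, 0, 0.0023, 0, 0.0005, 1], [0, 0.001, 0, 0.0023, 0, 0.0005, 1], [0, 0.001, 0, 0.0023, 0, 0.0005, 1], [0, 0.001, 0, 0.0023, 0, 0.0005, 1], [0, 0.001, 0, 0.0023, 0, 0.0005, 1], [0, 0.001, 0, 0.0023, 0, 0.0005, 1], [0, 0.001, 0, 0.0023, 0, 0.0005, 1], [0, 0.001, 0, 0.0023, 0, 0.0005, 1], [0, 0.001, 0, 0.0023, 0, 0.0005, 1], [0, 0.001, 0, 0.0023, 0, 0.0005, 1], [0, 0.001, 0, 0.0023, 0, 0.0005, 1], [0, 0.001, 0, 0.0023, 0, 0.0005, 1]]
  ]
}}

```text
time_s: 19.95
ee_pos: [0.5273, 0.1814, 0.0355]
eef_rot: [-3.141, 0.002, 1.607]
force: [-1.7, -11.9, 3.8]
grip_width: 0.0438
```

Emit:
{"method": "servo_tool", "body": {
  "moves": [
    [[0, 0.001, 0, 0.0023, 0, 0.0005, 1], [0, 0.001, 0, 0.0023, 0, 0.0005, 1], [0, 0.001, 0, 0.0023, 0, 0.0005, 1], [0, 0.001, 0, 0.0023, 0, 0.0005, 1], [0, 0.001, 0, 0.0023, 0, 0.0005, 1], [0, 0.001, 0, 0.0023, 0, 0.0005, 1], [0, 0.001, 0, 0.0023, 0, 0.0005, 1], [0, 0.001, 0, 0.0023, 0, 0.0005, 1], [0, 0.001, 0, 0.0023, 0, 0.0005, 1], [0, 0.001, 0, 0.0023, 0, 0.0005, 1], [0, 0.001, 0, 0.0023, 0, 0.0005, 1], [0, 0.001, 0, 0.0023, 0, 0.0005, 1]]
  ]
}}

```text
time_s: 20.95
ee_pos: [0.5273, 0.1814, 0.0355]
eef_rot: [-3.141, 0.002, 1.606]
force: [-1.6, -11.8, 4.1]
grip_width: 0.0437
```

```bash
python3 ptr.py e; python3 - <<'E'
import pickle,cv2
t,s=pickle.load(open("c_e.pkl","rb"))
for y in(209,210): print(y,[tuple(v) for v in t["color"][y,176:184].tolist()])
cv2.imwrite("pics/t8.png",t["color"][:,:,::-1])
E
```

```text
21.05 [0.52732353 0.18140524 0.03548818] [-3.14117444e+00  2.12548863e-03  1.60639423e+00] [ -2.3814781  -13.02252187   3.04241738] 0.04383313088472199
209 [(145, 27, 25), (151, 17, 11), (95, 61, 29), (28, 85, 39), (15, 29, 22), (55, 55, 35), (54, 56, 35), (52, 56, 34)]
210 [(145, 32, 30), (152, 15, 12), (94, 62, 31), (31, 88, 42), (12, 26, 20), (54, 55, 34), (51, 55, 29), (52, 55, 33)]
```

View pics/t8.png

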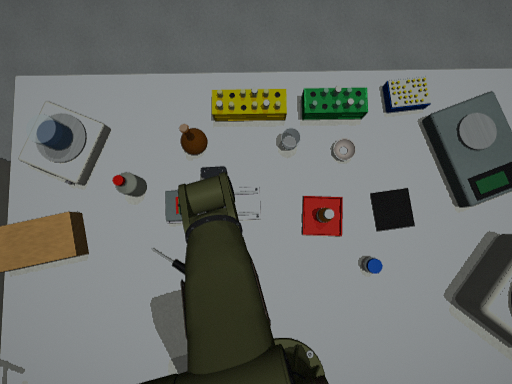

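The bottle stands in the tray (top px ≈(327,214)), the bystanders are where they were, and the pointer hasn't moved for over 3 s. Handing in while still pressing.

```bash
python3 -c "
from station import hand_in,get_obs
print(hand_in()); o=get_obs(); print(o['time_s'],o['ee_pos'],o['force'])"
```

```text
the job is handed in; nothing more can be done
None
the job is handed in; nothing more can be done
```

The job is done and handed in at about 21 s, with the arm still holding and pressing the cell. The bottle went first: lifted by its cap and set down standing in the red tray. Then I gripped the cell across its 44 mm, lowered it between the rails onto the bed, and pressed it against the plate.

**Last checks**
- **Pointer:** it stood mid-green at about 21.7 mm of travel by pixel measurement, and 21.9 mm by arm position. That is about 9.8 N at the spring. It held steady for over 3 s and never reached the red.
- **Cell on the bed:** the bed carries about 6–7 N of downward load from the cell. The tool's yaw is within about 0.002 rad of the fixture's, as measured.
- **Surroundings:** the bottle was upright in the tray, and the other bench items looked unmoved in the last top view.

**What disagreed**
- **Wrist force:** it read about 12–13 N along the push, against 9.8 N from the spring. I put the extra down to the cell's friction on the bed, so I went by the pointer.
- **Cameras:** the two views differed by 2–4 mm on the fixture's x position. I used a value between them, and there was no rail contact force on the way in.
- **First contact:** my first estimate, from force alone, was about 3 mm off. I corrected it from the pointer before the final push.

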